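# Hitch the pull handle to the loaded panel sled

## Robot

A 6-joint arm with a two-finger parallel gripper is mounted at the origin on the work surface. World frame = base frame: x ahead of the robot, y to its left, z up, the work surface at z = 0. Lengths are in m, angles in degrees, forces in N, time in s.
With the tool pointing down it reaches from about 0.4 to 0.825 m from the base axis. Payload 7 kg.
Tool frame: the origin (TCP) lies between the finger pads; the fingertips stand 8 mm ahead of it and the grasp point (between the pads) lies 11 mm behind it (robot.finger_overhang is the distance from the TCP to the fingertips, in m); z points along the fingers, y is the line along which they close (so a half turn about z gives the same grasp; the last joint's range is limited). The gripper opens to 88 mm and grips with 3 to 60 N. Pads are 19 mm wide; open, the fingers measure 130 mm over their backs; the gripper's body (78 mm by 193 mm) begins 47 mm behind the grasp point.
Start: joints at [87.726, 20.546, 0.682, 0, -70.136, -16.507], TCP at [0.217, 0.639, 0.235] pointing down, gripper open.
Joint ranges: [-176.03, 176.03], [-82.01, 121.73], [-58.28, 71.71], [-173.87, 95.51], [-174.79, -0.11], [-173.66, 173.66]. Speed limits (degrees/s): [136.94, 136.94, 172.46, 180, 180, 180].

## Interface

Orientations are given as [roll, pitch, yaw] about the fixed x, y, z axes, in that order (R = Rz(yaw) Ry(pitch) Rx(roll)).
In Python, from bench import telemetry, viewer, ticket, robot gives the robot as it stands.
- The arm moves only by the tool step_arm, never from a script. Its argument "plan" is a list of rows, each an object with "gripper": the opening, from -1 (shut) to 1 (fully open); "dp": the shift along the world's x, y, z in m, a list of three; "twist": the turn about the world's z in degrees. In form: [{"gripper": gripper, "dp": [x, y, z], "twist": twist}, ...]. A call has 1 to 8 rows; each row is the pose to reach, as a shift and turn from the pose commanded when the call began; what a row does not reach only later rows make up. A row lasts 1/8 s, in which the tool goes at most 62.5 mm and 10.7 degrees, less where a joint would pass 70% of its speed; a pose out of reach is approached as far as the arm can. A call with a gripper value outside its range is refused whole. The fingers move at their own pace and stop on an object; the grip force is fixed at half the most. Time passes only in rows, so rows that repeat a pose let the fingers close. It gives the time, the measured TCP pose, the force, the opening and the grip force at its end, in the units of the state.
- telemetry.get_obs(): the state, without advancing time (a new reading comes with each control period).
- viewer.grab_frame(name): name is "scene" or "top" or "wrist"; returns a dict with "image" (400x640x3 uint8, red, green, blue), "fx", "fy", "cx", "cy" (pixels), "distortion" ([k1, k2, p1, p2, k3] as OpenCV has them; the pictures are not rectified), "camera_from_world" (4x4, takes a point from world to camera coordinates). Camera axes: x right, y up, looking along -z (the intrinsics and any distortion apply to the point x, -y, -z); pixel columns grow to the right and rows downward; lengths in m; the calibration is good to about 2 mm. A picture is of the moment at which its call begins. There is no depth.
- ticket.hand_in(): hands the job in; it is judged then, once.
The state is a dict: "clock": time; "qpos": joint angles; "qvel": joint speeds; "tau": joint torques, N m; "position": TCP position; "tool_rot": TCP orientation; "wrist_force": force on the tool from outside, world axes, zero at the start; "torque": the same for the moment, N m; "width": opening from 0.0 (shut) to 1.0 (fully open); "grip_force": force on a finger pad.
Only numpy, scipy, OpenCV 4.12 (cv2) and the standard library are available. Lean on these libraries where they do the work, as an engineer would, in place of code of your own. Each camera call takes 0.05 s, during which the arm holds its last target. There are 200 camera calls.

## Task

Take the wooden pull handle whose snap hook has a spring gate, and push it onto the upright tow bar of the sled that carries the stack of coloured panels, until the bar is inside the hook and the gate has flicked shut behind it. Then let go, leaving the handle hooked on and lying still.

Things in the scene. Friction and masses are not known exactly. Their poses are not given: they have to be found in the camera images.
- snap_hook: Loose pull handle with gated snap hook, flat on the bench, 0.15-0.23 kg. Origin: underside of mid-handle; x along the handle to the hook's mouth, z up. Wooden handle 120 long, 26 wide, 28 high (x -60 to 60): pinch across it at x 0 to 30; centre of mass about x 45. Steel ferrule x 58 to 72, 30 wide and high; then the hook. A look-alike with a plain open J hook, no gate, also lies about: not wanted.
- hook_eye (a point): Middle of the hook's inside, at x 108, z 14 from the handle's origin, axes as the handle's. Hook: level C of 10 mm aluminium bar, z 9 to 19: back at x 71 to 81 (inner face 81), side arms at y +30 and -30 (70 wide overall), mouth in front at x 135, y -16 to 15, closed by the gate; nose at x 149. All mm, handle's frame.
- gate (a joint): Spring gate: 7 mm steel pin, 40 long, across the hook's mouth, hinged upright at x 135, y -22 of the handle's frame. 0 = shut, 1.57 rad = fully inwards; opens inwards only, sprung shut (a push of 4 to 12 N opens it). The bar passes its tip and it flicks shut once the bar is 35 to 45 mm inside (bar at x 90 to 100); the back of the hook stops the bar at x 85.
- tow_bar (a point): Middle of the upright 8 mm steel bar, 31 mm above the bench, near side of the tow bow of the sled with the coloured panels (fixed). x from bar to sled: push along +x. Bow's foot strap is 1 to 6 mm, its top rod 56 to 64 mm above the bench, so the handle's underside may ride 0 to 35 mm up. Sled face 85 mm behind the bar; panels up to 77 mm high. The other sled, same bow, bare deck, is the wrong one.

How it is judged (in metres and radians):
At the end, for the whole second after the job is handed in: The tow bar of the panel-carrying sled stands inside the snap hook (from the hook's eye at most 24 mm towards the gate, 30 mm towards the handle, 26 mm to either side, 28 mm in height), the gate is shut to within 0.12 rad, and the handle is released and at rest (under 0.02 m/s) (x of tow_bar in the frame of hook_eye between -0.03 and 0.024 m and y of tow_bar in the frame of hook_eye between -0.026 and 0.026 m and z of tow_bar in the frame of hook_eye between -0.028 and 0.028 m and value of joint gate below 0.12 rad and linear speed of snap_hook below 0.02 m/s); the robot touches nothing.
It also fails if it takes over 40 s, if anything falls off the work surface, if the arm or the gripper's body presses on something with over 40 N, if the wrist force passes 120 N, or if a joint passes its speed limit or range.

## Working session

There is one attempt and no reset: what is moved stays moved. The work goes in short steps, Python scripts to look and compute and a tool call to move; the robot and the scene stay as the last step left them, time stands still between calls to the robot, and variables do not carry over. Pictures are saved under pics/ and viewed, at most 10 in all, crops included, and the job is handed in when it is done.

Besides the shell and the picture viewer there is one more tool, called after "Call:" as name(argument=value, ...) on one line, values as JSON. step_arm: Moves the arm, as the interface text tells. Its arguments: {"type":"object","properties":{"plan":{"type":"array"}},"required":["plan"]}

```bash
mkdir -p pics; cat > h.py <<'E'
import numpy as np, cv2, json
from bench import telemetry, viewer, ticket, robot
def grab(n,f):
    d=viewer.grab_frame(n); cv2.imwrite('pics/'+f+'.png',cv2.cvtColor(np.array(d['image']),cv2.COLOR_RGB2BGR))
    json.dump({k:np.array(d[k]).tolist() for k in d if k!='image'},open('pics/'+f+'.json','w'))
def px2w(f,uv,z):
    d=json.load(open('pics/'+f+'.json'));K=np.array([[d['fx'],0,d['cx']],[0,d['fy'],d['cy']],[0,0,1]])
    p=cv2.undistortPoints(np.array([[uv]],float),K,np.array(d['distortion']))[0,0]
    T=np.linalg.inv(np.array(d['camera_from_world'])); r=T[:3,:3]@np.array([p[0],-p[1],-1]);o=T[:3,3]
    return o+r*(z-o[2])/r[2]
def w2px(f,P):
    d=json.load(open('pics/'+f+'.json'));K=np.array([[d['fx'],0,d['cx']],[0,d['fy'],d['cy']],[0,0,1]])
    c=np.array(d['camera_from_world'])@np.append(P,1); c=c[:3]*[1,-1,-1]
    return cv2.projectPoints(c.reshape(1,1,3),np.zeros(3),np.zeros(3),K,np.array(d['distortion']))[0].ravel()
E
python3 - <<'E'
from h import *
grab('top','t0');grab('scene','s0')
a=cv2.imread('pics/t0.png');b=cv2.imread('pics/s0.png')
o=telemetry.get_obs();print(o['clock'],o['position'],o['tool_rot'],o['width'])
E
```

```text
0.1 [0.21722443 0.63863491 0.23371823] [ 1.79912879e+02 -9.02359298e-03 -1.87882842e+01] 1.002328325935304
```

View pics/t0.png

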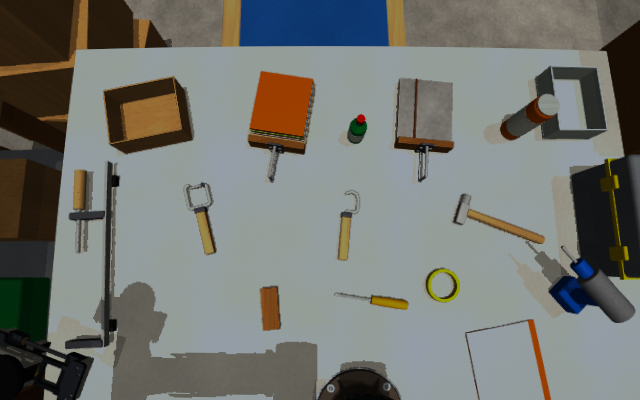

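View pics/s0.png

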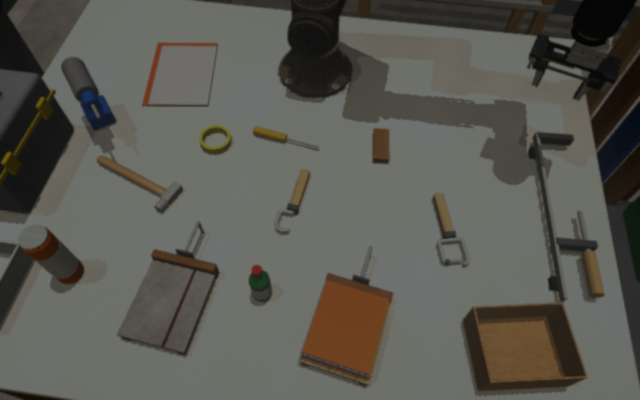

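The top view shows the gated hook with its handle from (210,252) to (202,210) and hook mouth near (197,184). The panel sled's bow runs from about (278,150) to (271,180). I'll enlarge both areas.

```bash
python3 - <<'E'
from h import *
a=cv2.imread('pics/t0.png')[130:260,170:300];b=cv2.imread('pics/s0.png')[190:290,350:480]
a=cv2.resize(a,(600,600),interpolation=cv2.INTER_CUBIC)
cv2.imwrite('pics/c0.png',a)
cv2.imwrite('pics/c1.png',cv2.convertScaleAbs(cv2.resize(b,(780,600),interpolation=cv2.INTER_CUBIC),alpha=1.6))
E
```

```text
(no output)
```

View pics/c0.png

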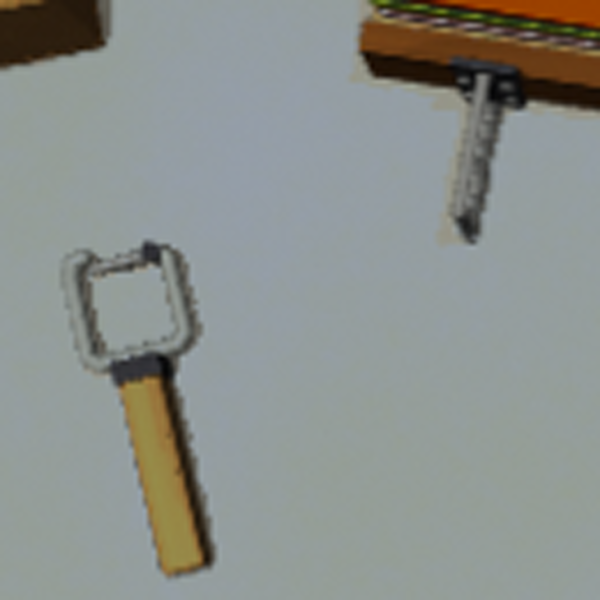

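View pics/c1.png

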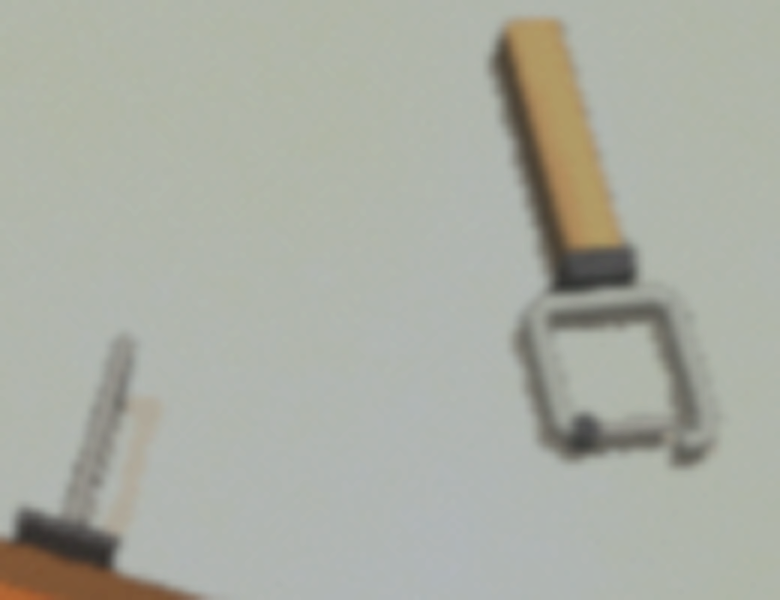

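c0 shows the handle's butt at crop (184,570), the ferrule at (143,370), the gate hinge at (152,252), and the bow's outer end at (463,222). c1 shows the bow's outer top end at (124,340). Next I'll triangulate these.

```bash
python3 - <<'E'
from h import *
np.set_printoptions(precision=4,suppress=True)
t=lambda u,v:(170+u/4.615,130+v/4.615)
s=lambda u,v:(350+u/6,190+v/6)
P=px2w
def ang(a,b):d=b-a;return np.degrees(np.arctan2(d[1],d[0])),np.linalg.norm(d)
for n,a,b in [('t',P('t0',t(183,570),.028),P('t0',t(144,379),.028)),('s',P('s0',s(533,20),.028),P('s0',s(596,248),.028))]: print(n,a,b,(a+b)/2,ang(a,b))
print('hinge',P('t0',t(152,252),.019),P('s0',s(584,430),.019))
print('bow out',P('t0',t(462,220),.062),P('s0',s(124,340),.062))
print('bow bot',P('t0',t(472,240),.003))
print('bow in',P('t0',t(485,75),.062),P('s0',s(75,520),.062))
print('sled corners',P('t0',t(362,50),.0),P('t0',t(600,100),.0))
for f in('t0','s0'):
  d=json.load(open(f'pics/{f}.json'));print(np.linalg.inv(np.array(d['camera_from_world']))[:3,3])
E
```

```text
t [0.4299 0.3985 0.028 ] [0.5434 0.4256 0.028 ] [0.4867 0.4121 0.028 ] (np.float64(13.401847589488531), np.float64(0.11671775814941676))
s [0.4345 0.4    0.028 ] [0.5462 0.4287 0.028 ] [0.4904 0.4144 0.028 ] (np.float64(14.458480212923561), np.float64(0.11526046746083034))
hinge [0.6229 0.4265 0.019 ] [0.6274 0.4268 0.019 ]
bow out [0.631  0.2322 0.062 ] [0.6375 0.234  0.062 ]
bow bot [0.6319 0.2329 0.003 ]
bow in [0.7194 0.2194 0.062 ] [0.7178 0.2225 0.062 ]
sled corners [0.7567 0.3042 0.    ] [0.7224 0.1531 0.    ]
[0.4077 0.1171 1.0237]
[1.172  0.18   1.0978]
```

Call:
step_arm(plan=[{"gripper":1,"dp":[0.0,0.0,0.0],"twist":8},{"gripper":1,"dp":[0.05,-0.04,-0.01],"twist":16},{"gripper":1,"dp":[0.1,-0.08,-0.03],"twist":24},{"gripper":1,"dp":[0.15,-0.12,-0.05],"twist":33},{"gripper":1,"dp":[0.2,-0.16,-0.07],"twist":33},{"gripper":1,"dp":[0.25,-0.19,-0.08],"twist":33},{"gripper":1,"dp":[0.273,-0.22,-0.08],"twist":33},{"gripper":1,"dp":[0.273,-0.22,-0.08],"twist":33}])

```text
clock: 1.1
position: [0.4921, 0.4159, 0.1535]
tool_rot: [179.9, 0.1, 14.0]
wrist_force: [-1.0, 0.9, 1.7]
width: 1.003
grip_force: 0.0
```

```bash
python3 - <<'E'
from h import *
o=telemetry.get_obs();print(o['clock'],o['position'],o['tool_rot'],o['width'])
grab('wrist','w1')
for x,y,z in [(-60,0,28),(60,0,28),(81,0,19),(135,-22,19)]:
  c,s=np.cos(np.radians(14)),np.sin(np.radians(14));P=np.array([.4885+(c*x-s*y)/1e3,.413+(s*x+c*y)/1e3,z/1e3]);print(w2px('w1',P))
print(w2px('w1',np.array([.635,.233,.06])))
E
```

```text
1.1 [0.49212272 0.41585615 0.15345788] [1.79912636e+02 9.54838233e-02 1.39687012e+01] 1.0028440290586653
[319.23888504 270.6866057 ]
[319.44169638 126.7307055 ]
[319.34339017  98.75872655]
[348.93927433  24.11359383]
[628.0831155   73.97617898]
```

View pics/w1.png

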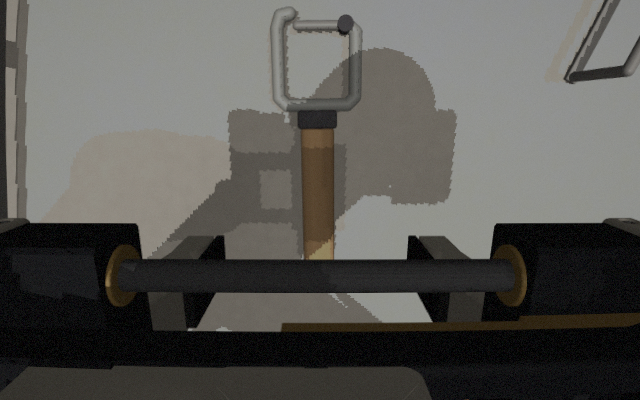

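The wrist view shows the handle centred under the fingers: ferrule edge at (317,127) and hinge at (346,23). The tow bar's foot is at (572,79) and its top near (633,73). All of this agrees with the estimates to about 2 mm.

```bash
python3 - <<'E'
from h import *
print(px2w('w1',(572,78),.003),px2w('w1',(632,74),.06),px2w('w1',(317.5,127),.028),px2w('w1',(346,23),.02))
print(px2w('w1',(607,0),.006))
E
```

```text
[0.63665506 0.23303718 0.003     ] [0.63578128 0.23019488 0.06      ] [0.54616266 0.42890982 0.028     ] [0.62478715 0.42666146 0.02      ]
[0.69959619 0.22954748 0.006     ]
```

Call:
step_arm(plan=[{"gripper":1,"dp":[0.021,0.004,-0.05],"twist":0},{"gripper":1,"dp":[0.021,0.004,-0.1],"twist":0},{"gripper":1,"dp":[0.021,0.004,-0.141],"twist":0},{"gripper":1,"dp":[0.021,0.004,-0.141],"twist":0},{"gripper":-1,"dp":[0.021,0.004,-0.141],"twist":0},{"gripper":-1,"dp":[0.021,0.004,-0.141],"twist":0},{"gripper":-1,"dp":[0.021,0.004,-0.141],"twist":0},{"gripper":-1,"dp":[0.021,0.004,-0.141],"twist":0}])

```text
clock: 2.15
position: [0.5114, 0.4232, 0.014]
tool_rot: [-180.0, -0.0, 14.2]
wrist_force: [-0.4, -0.4, 0.6]
width: 0.612
grip_force: 0.0
```

Call:
step_arm(plan=[{"gripper":-1,"dp":[0,0,0],"twist":0},{"gripper":-1,"dp":[0,0,0],"twist":0},{"gripper":-1,"dp":[0,0,0],"twist":0},{"gripper":-1,"dp":[0,0,0],"twist":0},{"gripper":-1,"dp":[0,0,0],"twist":0},{"gripper":-1,"dp":[0,0,0],"twist":0}])

```text
clock: 2.9
position: [0.5114, 0.4229, 0.0136]
tool_rot: [180.0, 0.0, 14.2]
wrist_force: [0.4, -1.6, 2.4]
width: 0.293
grip_force: 30.0
```

Call:
step_arm(plan=[{"gripper":-1,"dp":[-0.01,0,0.03],"twist":-4},{"gripper":-1,"dp":[-0.023,-0.03,0.04],"twist":-12},{"gripper":-1,"dp":[-0.03,-0.07,0.04],"twist":-20},{"gripper":-1,"dp":[-0.03,-0.11,0.04],"twist":-24},{"gripper":-1,"dp":[-0.023,-0.15,0.04],"twist":-24},{"gripper":-1,"dp":[-0.023,-0.164,0.04],"twist":-24},{"gripper":-1,"dp":[-0.023,-0.164,0.04],"twist":-24}])

```text
clock: 3.78
position: [0.4883, 0.2585, 0.0535]
tool_rot: [-180.0, 0.0, -9.9]
wrist_force: [-0.1, 0.4, -1.7]
width: 0.292
grip_force: 30.0
```

```bash
python3 - <<'E'
from h import *
o=telemetry.get_obs();print(o['clock'],o['position'],o['tool_rot'],o['width'],o['wrist_force'])
grab('wrist','w2');grab('top','t2')
print(w2px('w2',np.array([.636,.2325,.06])),w2px('w2',np.array([.636,.2325,.003])))
E
```

```text
3.775 [0.48831798 0.25845307 0.05354057] [-1.79992120e+02  7.71424138e-03 -9.85218736e+00] 0.2922850002159966 [-0.05349243  0.42268887 -1.65354173]
[ 320.10469191 -128.78734996] [318.83497928 -56.06498442]
```

View pics/w2.png

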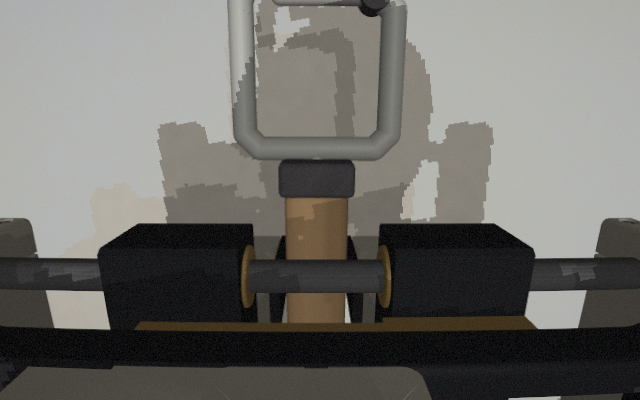

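The wrist view shows the hook held straight and centred, with the ferrule centre at column 317, hinge at (373,5) and mouth centre near 316. The bar's expected column is 319. I'll lower it and push.

Call:
step_arm(plan=[{"gripper":-1,"dp":[0,0,-0.03],"twist":0},{"gripper":-1,"dp":[0,0,-0.03],"twist":0},{"gripper":-1,"dp":[0.02,-0.0035,-0.03],"twist":0},{"gripper":-1,"dp":[0.03,-0.0053,-0.03],"twist":0},{"gripper":-1,"dp":[0.04,-0.007,-0.03],"twist":0},{"gripper":-1,"dp":[0.05,-0.0088,-0.03],"twist":0},{"gripper":-1,"dp":[0.058,-0.0102,-0.03],"twist":0},{"gripper":-1,"dp":[0.058,-0.0102,-0.03],"twist":0}])

```text
clock: 4.88
position: [0.5457, 0.247, 0.0229]
tool_rot: [179.8, 0.1, -9.9]
wrist_force: [-2.2, -5.9, -2.4]
width: 0.295
grip_force: 30.1
```

```bash
python3 - <<'E'
from h import *
grab('top','t3');grab('scene','s3')
a=cv2.resize(cv2.imread('pics/t3.png')[120:220,235:315],(480,600),interpolation=cv2.INTER_CUBIC)
b=cv2.resize(cv2.imread('pics/s3.png')[205:295,345:395],(320,600),interpolation=cv2.INTER_CUBIC)
cv2.imwrite('pics/c3.png',np.hstack([a,cv2.convertScaleAbs(b,alpha=1.6)]))
E
```

```text
(no output)
```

View pics/c3.png

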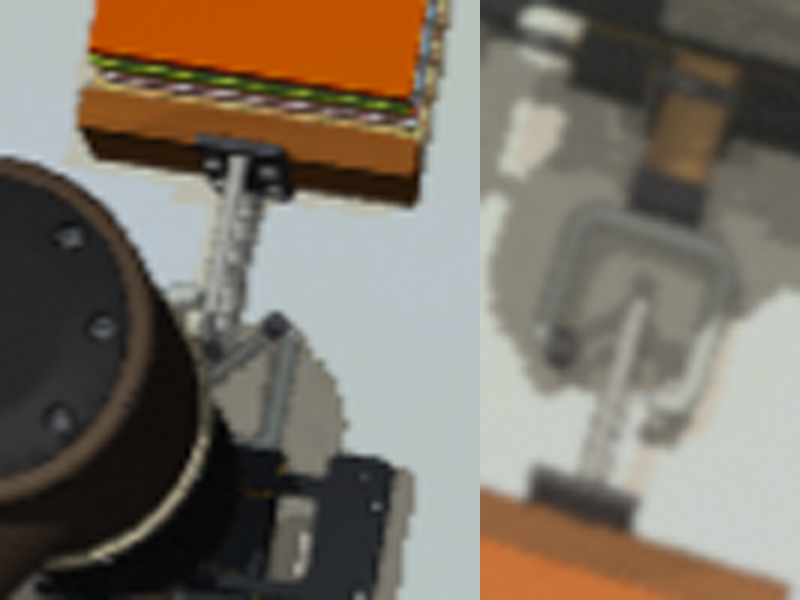

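The crops show the bar between the side arms with the gate pushed inwards: hinge at (275,325) in the left crop, bar near (215,350). I'll continue.

Call:
step_arm(plan=[{"gripper":-1,"dp":[0.008,-0.0014,0],"twist":0},{"gripper":-1,"dp":[0.015,-0.0026,0],"twist":0},{"gripper":-1,"dp":[0.021,-0.0037,0],"twist":0},{"gripper":-1,"dp":[0.026,-0.0046,0],"twist":0},{"gripper":-1,"dp":[0.029,-0.005,0],"twist":0},{"gripper":-1,"dp":[0.029,-0.005,0],"twist":0}])

```text
clock: 5.72
position: [0.5758, 0.2441, 0.0237]
tool_rot: [-180.0, -0.0, -9.8]
wrist_force: [-0.1, -0.5, -2.4]
width: 0.296
grip_force: 30.0
```

```bash
python3 - <<'E'
from h import *
grab('top','t4');grab('scene','s4')
a=cv2.resize(cv2.imread('pics/t4.png')[120:220,235:315],(480,600),interpolation=cv2.INTER_CUBIC)
b=cv2.resize(cv2.imread('pics/s4.png')[205:295,345:395],(320,600),interpolation=cv2.INTER_CUBIC)
cv2.imwrite('pics/c4.png',np.hstack([a,cv2.convertScaleAbs(b,alpha=1.6)]))
E
```

```text
(no output)
```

View pics/c4.png

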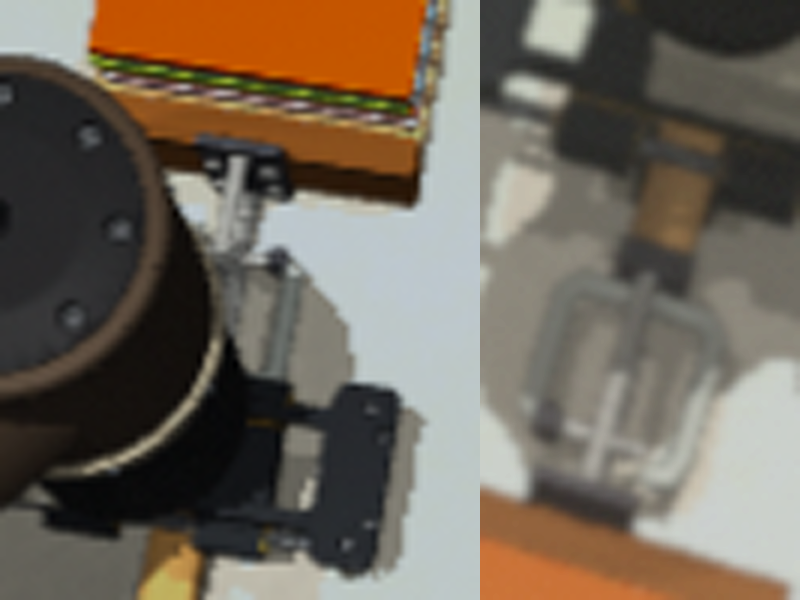

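The gate is shut: a straight pin across the mouth in the right crop from (545,420) to (650,455), with the bar behind it and no contact force. I'll pull back 10 mm, lower, release and rise.

Call:
step_arm(plan=[{"gripper":-1,"dp":[-0.005,0.001,0],"twist":0},{"gripper":-1,"dp":[-0.01,0.0017,-0.003],"twist":0},{"gripper":-1,"dp":[-0.01,0.0017,-0.007],"twist":0},{"gripper":-1,"dp":[-0.01,0.0017,-0.009],"twist":0},{"gripper":-1,"dp":[-0.01,0.0017,-0.009],"twist":0},{"gripper":0.2,"dp":[-0.01,0.0017,-0.009],"twist":0},{"gripper":0.2,"dp":[-0.01,0.0017,-0.009],"twist":0},{"gripper":0.2,"dp":[-0.01,0.0017,-0.009],"twist":0}])

```text
clock: 6.82
position: [0.5655, 0.2456, 0.0148]
tool_rot: [-180.0, -0.0, -9.8]
wrist_force: [-0.4, 1.4, 0.3]
width: 0.563
grip_force: 0.0
```

Call:
step_arm(plan=[{"gripper":0.2,"dp":[0,0,0],"twist":0},{"gripper":0.2,"dp":[0,0,0],"twist":0},{"gripper":0.2,"dp":[0,0,0.02],"twist":0},{"gripper":0.2,"dp":[0,0,0.05],"twist":0},{"gripper":0.2,"dp":[-0.03,0.03,0.1],"twist":0},{"gripper":0.2,"dp":[-0.06,0.09,0.15],"twist":0},{"gripper":0.2,"dp":[-0.1,0.15,0.17],"twist":0},{"gripper":0.2,"dp":[-0.1,0.2,0.17],"twist":0}])

```text
clock: 7.82
position: [0.4683, 0.4296, 0.1845]
tool_rot: [-179.8, -0.1, -9.8]
wrist_force: [1.9, 0.8, 0.2]
width: 0.601
grip_force: 0.0
```

```bash
python3 - <<'E'
from h import *
o=telemetry.get_obs();print(o['clock'],o['position'],o['width'],o['wrist_force'])
grab('top','t5');grab('scene','s5')
a=cv2.resize(cv2.imread('pics/t5.png')[120:240,235:325],(450,600),interpolation=cv2.INTER_CUBIC)
b=cv2.resize(cv2.imread('pics/s5.png')[195:295,345:400],(330,600),interpolation=cv2.INTER_CUBIC)
cv2.imwrite('pics/c5.png',np.hstack([a,cv2.convertScaleAbs(b,alpha=1.6)]))
E
```

```text
7.825 [0.46829525 0.42961412 0.18454217] 0.6013372419977082 [1.88088384 0.83805082 0.16515742]
```

View pics/c5.png

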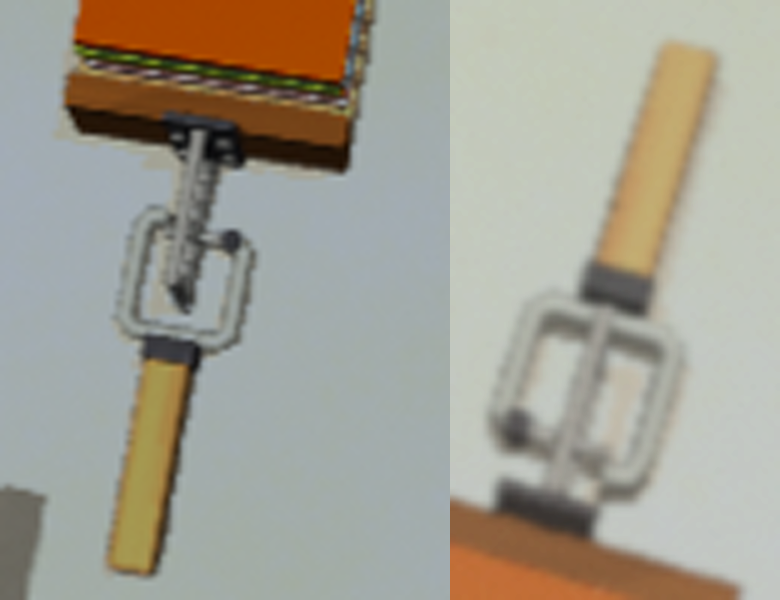

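The final view shows the handle flat on the bench with the bar's foot at (180,303) inside the hook. The gate lies straight across the mouth near row 240, and the arm is clear.

Call:
step_arm(plan=[{"gripper":0.2,"dp":[0,0,0],"twist":0},{"gripper":0.2,"dp":[0,0,0],"twist":0},{"gripper":0.2,"dp":[0,0,0],"twist":0}])

```text
clock: 8.3
position: [0.4697, 0.427, 0.1816]
tool_rot: [180.0, 0.0, -9.9]
wrist_force: [0.5, 0.2, -0.5]
width: 0.603
grip_force: 0.0
```

```bash
python3 -c "
from h import *
print(ticket.hand_in())"
```

```text
the job is handed in; nothing more can be done
None
```

The gated handle is hooked on the panel sled's tow bar with the gate shut, released and lying flat with the arm clear; I handed it in at about 8.3 s, but the hand-in returned no verdict.

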